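# Fold the mould clamp shut and start its screw

## Robot

A 6-joint arm with a two-finger parallel gripper is mounted at the origin on the work surface. World frame = base frame: x ahead of the robot, y to its left, z up, the work surface at z = 0. Lengths are in m, angles in degrees, forces in N, time in s.
With the tool pointing down it reaches from about 0.325 to 0.9 m from the base axis. Payload 6.1 kg.
Tool frame: the origin (TCP) lies on the centre line of the jaws, within the pads' length; the fingertips stand 19 mm ahead of it and the grasp point (between the pads) is the TCP; z points along the fingers, y is the line along which they close (so a half turn about z gives the same grasp; the last joint's range is limited). The gripper opens to 85 mm and grips with 20 to 120 N. Pads are 22 mm wide; open, the fingers measure 114 mm over their backs; the gripper's body (76 mm by 85 mm) begins 54 mm behind the grasp point. The pads swing forward as they close: fully open they stand 13 mm farther back than shut.
Start: joints at [69.895, 12.628, 87.462, -0, 79.91, -7.225], TCP at [0.139, 0.609, 0.25] pointing down, gripper open.
Joint ranges: [-170.65, 170.65], [-52.31, 119.04], [5.05, 147.46], [-71.25, 251.25], [11.57, 151.72], [-153.62, 153.62]. Speed limits (degrees/s): [147.25, 147.25, 172.46, 180, 180, 180].

## Interface

Orientations are given as a 3x3 rotation matrix whose columns are the frame's x, y, z axes.
In Python, from bench import state, grab_frame, camera_model, sign_off gives the robot as it stands.
- The arm moves only by the tool jog_arm, never from a script. Its argument "series" is a list that holds one entry, the list of rows, each a list of 6 numbers: the shift along the tool's x, y, z in mm, then the turn, a rotation vector about the tool's x, y, z in rad. A call has 1 to 5 rows; each row is the pose to reach, as a shift and turn from the pose commanded when the call began, along the tool's axes at that moment; what a row does not reach only later rows make up. A row lasts 1/10 s, in which the tool goes at most 50 mm and 8.59 degrees, less where a joint would pass 70% of its speed; a pose out of reach is approached as far as the arm can. A call with a gripper value outside its range is refused whole. "fingers" is the finger opening in mm, from 0 to 85.4, set as the call begins (left out, the last holds). The fingers move at their own pace and stop on an object; "grip_force" is the grip in N (left out, the last holds). Time passes only in rows, so rows that repeat a pose let the fingers close. It gives the time, the measured TCP pose, the force, the opening and the grip force at its end, in the units of the state.
- state(): the state, without advancing time (a new reading comes with each control period).
- grab_frame(name): name is "side" or "top" or "wrist"; returns (picture, depth): 420x560x3 uint8, red, green, blue; 420x560 float32, m along the optical axis (not along the pixel's ray), 0 where there is no reading.
- camera_model(name): a dict with "K" (3x3 intrinsics, pixels), "k1" (the pictures are not rectified: a ray, as slopes to the right and down, at radius r is drawn at 1 + k1 r^2 times it, then the intrinsics apply), "R" (3x3) and "t" (3): a world point X has camera coordinates R X + t; the wrist camera has in their place "hand_eye" (4x4, takes a point from camera to tool coordinates, whose origin is the TCP and whose axes are the flange's). Camera axes: x right, y down, z forward; pixel columns grow to the right and rows downward; lengths in m; the calibration is good to about 2 mm. A picture is of the moment at which its call begins: read the wrist's pose just before it. camera_model takes no time and is no camera call.
- sign_off(): hands the job in; it is judged then, once.
The state is a dict: "time": time; "joint_pos": joint angles; "qvel": joint speeds; "joint_torque": joint torques, N m; "tool_pos": TCP position; "tool_rot": TCP orientation; "ft_force": force on the tool from outside, world axes, zero at the start; "torque": the same for the moment, N m; "finger_gap": opening from 0.0 (shut) to 1.0 (fully open); "grasp_force": force on a finger pad.
Only numpy, scipy, OpenCV 4.12 (cv2) and the standard library are available. Lean on these libraries where they do the work, as an engineer would, in place of code of your own. Each camera call takes 0.05 s, during which the arm holds its last target. There are 200 camera calls.

## Task

Fold the green lid of the plaster-mould clamp down until it is fully shut. Then use the crank to turn the lid's coarse screw backward (counter-clockwise seen from above) until it drops off the end of the thread, and from there forward (clockwise) one turn so that it is started in the brass boss. Finish while still holding the crank's yellow sleeve in the gripper, with the screw at that one turn, and leave the pots and other things around the clamp where they are.

Things in the scene. Friction and masses are not known exactly. Their poses are not given: they have to be found in the camera images.
- clamp_frame: Bench clamp bolted down: dark steel base plate 270 x 150 x 10 mm with a white plaster mould block on it (top 75.5 mm above the table). Origin under the base plate's centre, on the table. Its x points from the screw end to the hinge end, y to the lid's red-handle side, z up. Hinge axis along its y at x +95 mm, 86 mm above the table; the screw and the brass boss are at x -75 mm, y 0; boss top 68 mm above the table.
- lid (a joint): Angle of the lid (rad): 0 fully shut (level, on its stop), positive open; starts 0.8 to 1.2. Opens by its screw end rising toward the hinge end. Stiff hinge: stays at any angle, needs about 3 to 6 N at the handle; 15 N is plenty to press it home. Fingers that open round the handle bar may drag it up a few mm: press it down once more with the shut fingers.
- lid_hinge (a point): Middle of the lid's hinge axis, 86 mm above the table.
- lid_handle (a point): Grip point on the lid's red round handle bar, 16 mm diameter, 80 mm long, parallel to the hinge axis, sticking out of the lid's +y side. The bar is 150 mm from the hinge axis, at the lid's mid-thickness; this point is 102 mm along frame y from the clamp's centre line, the bar reaches from 56 to 136 mm. Gripped across from above, it can turn between the pads as the lid folds. With the lid shut it is 86 mm above the table.
- screw_axis (a point): Point on the screw's axis at the lid's upper face (lid green, 196 x 108 x 8 mm), 170 mm from the hinge axis; 90 mm above the table with the lid shut.
- screw_turn (a joint): Turn of the screw (rad), positive backward = counter-clockwise from above, several turns allowed. At 0 the crank points along the clamp's x toward the hinge. Starts -4.2 to -2.6. The end of the boss's thread is met somewhere between -1.2 and +1.2, differing from time to time: it can only be found by the drop.
- screw_height (a joint): Height of the screw in the lid (m), up positive; slides freely under its weight (2.3 N). Right-hand thread, 8 mm pitch. Lid shut: it lies on the thread at +0.001 to +0.0063; turned backward it climbs 8 mm a turn to about +0.008, then drops at the thread's end to about 0; from there forward it sinks 8 mm a turn, to about -0.008 after one. (Lid left open 0.01 rad: all 1.7 mm lower.) Lid open: at its stop, -0.016.
- crank_hub (a point): Centre of the crank's upper face, on the screw axis: with the lid shut 115 mm above the table plus the screw height. The dark crank arm is 8 mm thick, 16 mm wide, its upper face at this level.
- sleeve_mid (a point): Middle of the crank's upright yellow sleeve, 20 mm diameter, 38 mm long, 35 mm from the screw axis. The sleeve spins freely on its 8 mm steel pin and slides up it freely by 22 mm; at rest it lies at the bottom, 1 mm above the crank arm. So a hand that holds the sleeve can circle at constant height while the screw rises and falls by itself (grip it and raise it about 8 mm first). The pin's 14 mm cap ends 64 mm above the crank arm's upper face.
- pot_a: Bystander: green-glazed pot with bare terracotta foot, 91 mm across, 84 mm tall. Origin at the centre of its underside.
- pot_b: Bystander: green-glazed pot with bare terracotta foot, 91 mm across, 84 mm tall. Origin at the centre of its underside.
- pot_c: Bystander: green-glazed pot with bare terracotta foot, 91 mm across, 84 mm tall. Origin at the centre of its underside.
- clay_bowl: Bystander: terracotta bowl, 110 mm across, 45 mm tall. Origin at the centre of its underside.
- glaze_jar: Bystander: glaze jar with white lid, 64 mm across, 80 mm tall. Origin at the centre of its underside.
- marker: Bystander: white and blue marker pen, 125 mm long, 14 mm thick, lying. Origin at the centre of its underside.
- brush: Bystander: brush, 180 mm long, lying. Origin at the centre of its underside.
- sleeve: The same yellow sleeve; origin at the centre of its lower end, z up.

How it is judged (in metres and radians):
On the way, in this order (a step that is already met when the one before it is completed fails the run):
1. the lid is fully shut (value of joint lid below 0.03 rad), for 0.2 s.
2. the screw was turned backward and dropped off the thread's end, lid shut (value of joint lid below 0.03 rad and z of crank_hub in the frame of clamp_frame below 0.1177 m and value of joint screw_turn above -1.5 rad), for 0.1 s.
At the end, for the whole second after the job is handed in: Lid shut within 0.03 rad; screw one turn (within a quarter turn: crank hub 107 mm +-2 mm above the table) into the thread after a single drop, standing still; the fingers hold the yellow sleeve (more than 3 N) (value of joint lid below 0.03 rad and z of crank_hub in the frame of clamp_frame between 0.105 and 0.109 m and value of joint screw_turn between -9 and -2.5 rad and velocity of joint screw_turn between -0.15 and 0.15 rad/s and contact force between the fingers and sleeve above 3 N); the arm keeps its last pose, push and grip.
It fails at once if a bystander is moved by more than 20 mm (distance of any of pot_a, pot_b, pot_c, clay_bowl, glaze_jar, marker, brush from where it was at the start of the episode above 0.02 m).
It also fails if it takes over 72 s, if anything falls off the work surface, if the arm or the gripper's body presses on something with over 40 N, if the wrist force passes 120 N, or if a joint passes its speed limit or range.

## Working session

There is one attempt and no reset: what is moved stays moved. The work goes in short steps, Python scripts to look and compute and a tool call to move; the robot and the scene stay as the last step left them, time stands still between calls to the robot, and variables do not carry over. Pictures are saved under pics/ and viewed, at most 10 in all, crops included, and the job is handed in when it is done.

Besides the shell and the picture viewer there is one more tool, called after "Call:" in YAML: its name, and indented under it one key for each argument. jog_arm: Moves the arm, as the interface text tells. Its arguments: {"type":"object","properties":{"series":{"type":"array"},"fingers":{"type":"number"},"grip_force":{"type":"number"}},"required":["series"]}

```bash
mkdir -p pics; ls
cat > h.py <<'E'
import numpy as np, cv2
from bench import state, grab_frame, camera_model, sign_off
def world(name, depth, st=None):
    """per-pixel world points from depth"""
    m=camera_model(name);K=np.array(m['K']);k1=m['k1']
    h,w=depth.shape
    u,v=np.meshgrid(np.arange(w),np.arange(h))
    p=np.stack([u,v],-1).reshape(-1,1,2).astype(float)
    n=cv2.undistortPoints(p,K,np.array([k1,0,0,0,0.])).reshape(h,w,2)
    X=np.dstack([n*depth[...,None],depth])
    if 'R' in m: return (X-np.array(m['t']))@np.array(m['R'])
    H=np.array(m['hand_eye']);X=X@H[:3,:3].T+H[:3,3]
    return X@np.array(st['tool_rot']).T+np.array(st['tool_pos'])
def save(n,im): cv2.imwrite('pics/'+n+'.png',im[:,:,::-1])
E
python3 - <<'E'
from h import *
s=state();print(s)
for n in('top','side'):
    im,d=grab_frame(n);save(n,im);np.savez('/tmp/'+n,im=im,d=d)
    m=camera_model(n);print(n,m)
a=np.hstack([cv2.imread('pics/top.png')]);
E
```

```text
pics
{'time': 0.0, 'joint_pos': array([ 6.98935082e+01,  1.26762070e+01,  8.75256044e+01, -1.03695334e-03,
        7.99115877e+01, -7.22441318e+00]), 'qvel': array([ 0.07771208,  0.05595337,  0.04010988, -0.00495064, -0.04718818,
        0.0475117 ]), 'joint_torque': array([ 2.40431618e-03, -4.96895850e+01, -3.89399421e+01, -7.24744996e-05,
        1.08938207e-02, -1.15844435e-05]), 'tool_pos': array([0.13914442, 0.60872407, 0.24919027]), 'tool_rot': array([[-9.74831610e-01,  2.22941453e-01, -6.63645164e-04],
       [ 2.22942321e-01,  9.74829854e-01, -1.86469215e-03],
       [ 2.31223941e-04, -1.96571545e-03, -9.99998041e-01]]), 'ft_force': array([ 0.15748332,  0.37952522, -0.44331574]), 'torque': array([-0.01265416, -0.01884425,  0.03088945]), 'grasp_force': 0.0, 'finger_gap': 1.001632882889111}
top {'K': array([[456.24450962,   0.        , 278.05574016],
       [  0.        , 456.24450962, 203.07022015],
       [  0.        ,   0.        ,   1.        ]]), 'k1': -0.1296455592933553, 'R': array([[-0.02575732, -0.99946149, -0.02032943],
       [-0.9882282 ,  0.02852507, -0.15030417],
       [ 0.15080313,  0.01621869, -0.98843076]]), 't': array([0.03945422, 0.55483621, 1.28585112])}
side {'K': array([[461.94742203,   0.        , 283.3677933 ],
       [  0.        , 461.94742203, 198.64449564],
       [  0.        ,   0.        ,   1.        ]]), 'k1': -0.08548209977483709, 'R': array([[-0.99285674, -0.11723489, -0.02216931],
       [-0.05586887,  0.62099448, -0.78182129],
       [ 0.10542375, -0.77499796, -0.62310833]]), 't': array([0.54851074, 0.13166245, 1.18578396])}
```

View pics/top.png

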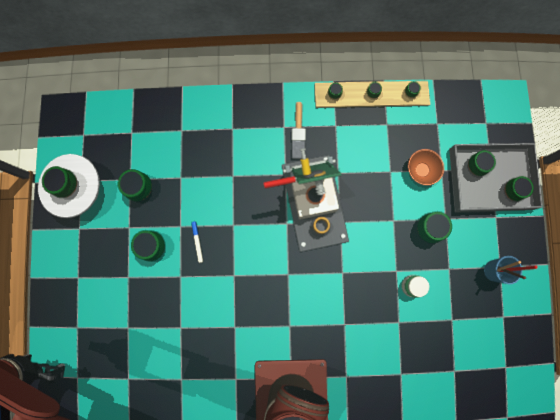

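View pics/side.png

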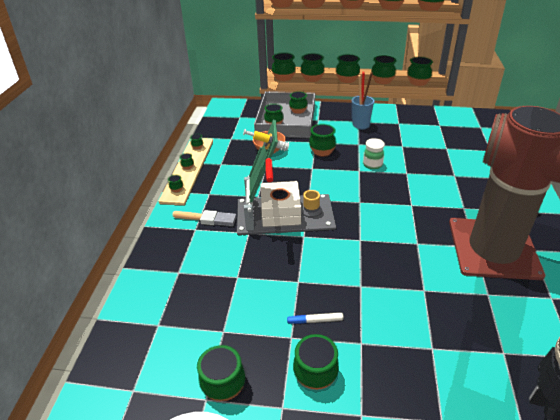

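The top view shows the clamp with its boss at (321,226) nearest the robot, the hinge end away from it at about (310,165), the red handle at (265-310,182) on the left (+y), and the yellow sleeve at (305,165). The side view confirms the lid is open and no bystander is near the clamp except the brush behind it.

```bash
cat > m.py <<'E'
from h import *
def cl(n):
    z=np.load('/tmp/%s.npz'%n);return z['im'],z['d']
def mask(im,lo,hi,box):
    hsv=cv2.cvtColor(im,cv2.COLOR_RGB2HSV);m=cv2.inRange(hsv,lo,hi)>0
    b=np.zeros_like(m);b[box[1]:box[3],box[0]:box[2]]=1
    return m&b
def line(P):
    c=np.median(P,0);_,_,v=np.linalg.svd(P-P.mean(0),full_matrices=False);return c,v[0]
E
python3 - <<'E'
from m import *
for n,bx in(('top',(255,150,355,255)),('side',(230,110,340,240))):
    im,d=cl(n);W=world(n,d)
    r=mask(im,(0,170,90),(6,255,255),bx)|mask(im,(174,170,90),(180,255,255),bx)
    P=W[r&(d>0)];P=P[(P[:,2]>.05)]
    c,v=line(P);t=(P-c)@v
    print(n,'red',len(P),c.round(4),v.round(3),t.min().round(3),t.max().round(3), 'ends',(c+t.min()*v).round(4),(c+t.max()*v).round(4))
    y=mask(im,(18,150,120),(32,255,255),bx);P=W[y&(d>0)]
    P1=P[P[:,2]>.09];print('yel',len(P1),P1.mean(0).round(4) if len(P1) else '',P1.min(0) if len(P1) else '',P1.max(0) if len(P1) else '')
    y=mask(im,(12,90,60),(28,255,255),bx);P=W[y&(d>0)];P2=P[(P[:,2]<.075)&(P[:,2]>.06)];
    if len(P2):print('boss',len(P2),(P2.min(0)+P2.max(0))/2,P2.max(0)-P2.min(0))
    b=np.zeros(d.shape,bool);b[bx[1]:bx[3],bx[0]:bx[2]]=1
    hsv=cv2.cvtColor(im,cv2.COLOR_RGB2HSV)
    q=b&(abs(W[...,2]-.01)<.005)
    Q=W[q][:,:2].astype(np.float32)
    rr=cv2.minAreaRect(Q*1000);print('plate',len(Q),rr)
    g=mask(im,(50,80,20),(80,255,160),bx)&(W[...,2]>.09);P=W[g];c=P.mean(0);u,s,v=np.linalg.svd(P-c,full_matrices=False);print('lid plane',len(P),c,v[2],s)
E
```

```text
top red 155 [0.5804 0.0173 0.232 ] [-0.166  0.986  0.001] -0.038 0.039 ends [ 0.5868 -0.0205  0.2319] [0.574  0.0553 0.232 ]
yel 125 [ 0.6048 -0.0505  0.281 ] [ 0.58809181 -0.09450969  0.12696423] [ 0.63579619 -0.03753304  0.296763  ]
boss 95 [ 0.53027472 -0.08621357  0.06817688] [0.13479647 0.06020692 0.01336107]
plate 1989 ((565.0248413085938, -54.09712219238281), (298.941162109375, 315.717041015625), 88.35126495361328)
lid plane 416 [ 0.60178998 -0.07865142  0.23361655] [0.96346169 0.13144253 0.23337616] [3.08392597 0.69745838 0.22541648]
side red 146 [0.579  0.0253 0.2325] [-0.182  0.982 -0.058] -0.057 0.031 ends [ 0.5893 -0.0305  0.2357] [0.5733 0.0561 0.2306]
yel 143 [ 0.6044 -0.0473  0.2785] [ 0.58666735 -0.09043897  0.23497321] [ 0.62473453 -0.03556427  0.29394136]
boss 116 [ 0.52996187 -0.09198679  0.0674442 ] [0.13303464 0.06012837 0.0147963 ]
plate 2714 ((603.4781494140625, -342.92486572265625), (419.87786865234375, 728.4843139648438), 4.339599132537842)
lid plane 677 [ 0.61245448 -0.05873703  0.19306854] [ 0.92546624 -0.0693832   0.37242209] [3.17537804 1.32628945 0.36459606]
```

```bash
python3 - <<'E'
from m import *
for n,bx,bb in(('top',(286,195,355,255),(308,212,336,240)),('side',(230,180,340,240),(298,185,326,215))):
    im,d=cl(n);W=world(n,d)
    y=mask(im,(12,90,60),(30,255,255),bb);P=W[y&(d>0)];P2=P[(P[:,2]<.075)&(P[:,2]>.062)]
    (c,r)=cv2.minEnclosingCircle((P2[:,:2]*1000).astype(np.float32));print(n,'boss',len(P2),c,r,np.median(P2[:,2]))
    # plate: grey low-saturation pixels at z 5..16mm
    q=np.zeros(d.shape,bool);q[bx[1]:bx[3],bx[0]:bx[2]]=1
    q&=(W[...,2]>.006)&(W[...,2]<.016)
    q=cv2.morphologyEx(q.astype(np.uint8),cv2.MORPH_OPEN,np.ones((3,3)))>0
    print('plate',q.sum(),cv2.minAreaRect((W[q][:,:2]*1000).astype(np.float32)))
    # mould top
    q=np.zeros(d.shape,bool);q[150:240,230:350]=1
    q&=(abs(W[...,2]-.0755)<.006)&(cv2.cvtColor(im,cv2.COLOR_RGB2HSV)[...,1]<60)
    print('mould',q.sum(),cv2.minAreaRect((W[q][:,:2]*1000).astype(np.float32)))
    v=np.zeros(d.shape,bool);v[bx[1]:bx[3],bx[0]:bx[2]]=1
E
python3 - <<'E'
import cv2
for n,(a,b,c,e) in {'top':(255,140,355,255),'side':(220,110,345,240)}.items():
    im=cv2.imread('pics/%s.png'%n)[b:e,a:c];cv2.imwrite('pics/%s_c.png'%n,cv2.resize(im,(400,460)))
import numpy as np
cv2.imwrite('pics/crop.png',np.hstack([cv2.imread('pics/%s_c.png'%n) for n in('top','side')]))
E
```

```text
top boss 82 (485.193359375, -95.93063354492188) 22.5972843170166 0.06746335826690808
plate 1067 ((512.2710571289062, -92.39042663574219), (169.07058715820312, 147.49090576171875), 9.586447715759277)
mould 1056 ((591.1343383789062, -72.89847564697266), (149.0126190185547, 122.4276351928711), 11.182673454284668)
side boss 99 (486.4314270019531, -98.57752227783203) 25.357437133789062 0.06759471256868446
plate 1519 ((558.1598510742188, -84.39746856689453), (270.437744140625, 152.06028747558594), 10.170591354370117)
mould 918 ((591.73876953125, -74.38844299316406), (149.6669158935547, 130.15280151367188), 10.257159233093262)
```

View pics/crop.png

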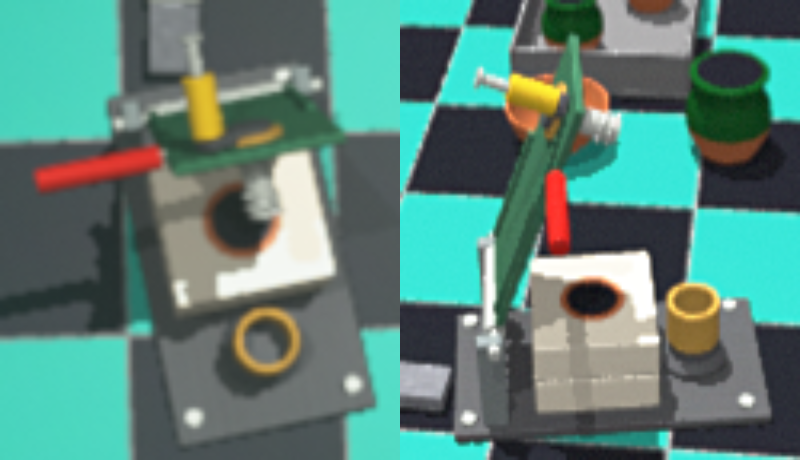

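The crop shows the handle bar free on the +y side. The plate fit gives an origin of about (0.557, -0.084) with yaw 9.9°, and the lid is at about 1.2 rad. I'll move to above the handle with the jaws across the bar.

Call:
jog_arm:
  series:
    - [[-28,-23,-3,0,0,0.117],[-56,-46,-5,0,0,0.235],[-84,-69,-8,0,0,0.352],[-111,-93,-10,0,0,0.469],[-139,-116,-12,0,0,0.5865]]
  fingers: 60
  grip_force: 30

```text
time: 0.6
tool_pos: [0.2493, 0.4637, 0.2619]
tool_rot: [[-0.685, 0.728, -0.0], [0.728, 0.685, -0.001], [-0.0, -0.001, -1.0]]
ft_force: [0.5, -0.2, 0.2]
finger_gap: 0.699
grasp_force: 0.0
```

Call:
jog_arm:
  series:
    - [[-36,-4,-3,0,0,0.117],[-72,-8,-5,0,0,0.235],[-108,-12,-8,0,0,0.352],[-144,-16,-10,0,0,0.469],[-180,-19,-12,0,0,0.5865]]

```text
time: 1.1
tool_pos: [0.3595, 0.3202, 0.2741]
tool_rot: [[-0.168, 0.986, -0.0], [0.986, 0.168, -0.0], [-0.0, -0.0, -1.0]]
ft_force: [-0.2, 0.6, -0.5]
finger_gap: 0.705
grasp_force: 0.0
```

Call:
jog_arm:
  series:
    - [[-32,17,-3,0,0,0],[-64,34,-5,0,0,0],[-96,50,-8,0,0,0],[-128,67,-10,0,0,0],[-160,83,-12,0,0,0]]

```text
time: 1.6
tool_pos: [0.469, 0.1769, 0.2861]
tool_rot: [[-0.172, 0.985, -0.0], [0.985, 0.172, 0.0], [0.0, -0.0, -1.0]]
ft_force: [1.7, 0.9, 0.4]
finger_gap: 0.701
grasp_force: 0.0
```

Call:
jog_arm:
  series:
    - [[-32,17,-3,0,0,0],[-64,34,-5,0,0,0],[-96,50,-8,0,0,0],[-128,67,-10,0,0,0],[-160,83,-12,0,0,0]]

```text
time: 2.1
tool_pos: [0.5783, 0.0336, 0.2979]
tool_rot: [[-0.172, 0.985, -0.001], [0.985, 0.172, 0.0], [0.0, -0.001, -1.0]]
ft_force: [0.2, 0.6, 0.4]
finger_gap: 0.706
grasp_force: 0.0
```

```bash
cat > c.py <<'E'
from m import *
O=np.array([.557,-.084]);yaw=np.deg2rad(9.9)
ex=np.array([np.cos(yaw),np.sin(yaw)]);ey=np.array([-ex[1],ex[0]])
def toc(P):
    P=np.atleast_2d(P);d=P[:,:2]-O;return np.c_[d@ex,d@ey,P[:,2]]*1000
def red(n,bx=(200,100,400,260)):
    st=state();im,d=grab_frame(n);W=world(n,d,st)
    r=mask(im,(0,170,60),(6,255,255),bx)|mask(im,(174,170,60),(180,255,255),bx)
    P=toc(W[r&(d>0)]);P=P[(P[:,2]>60)&(P[:,1]>50)&(P[:,1]<145)&(abs(P[:,0]+5)<80)]
    return im,d,P
E
python3 - <<'E'
from c import *
for n in('top','side'):
    im,d,P=red(n);save(n+'2',im);print(n,len(P),np.median(P,0),P.min(0),P.max(0))
print('tcp',toc(state()['tool_pos']))
E
```

```text
top 46 [ 37.89417314  85.88430024 232.31101394] [  6.13930647  74.28264259 225.32182859] [ 48.12031658 132.35138555 423.33819986]
side 143 [ 40.51233458 104.6770709  232.53658704] [ 32.42181754  53.66591242 219.78426666] [ 47.55258212 136.73481509 237.12229268]
tcp [[ 41.82321613 109.80762586 297.66520662]]
```

Call:
jog_arm:
  series:
    - [[0,-1,18,0,0,0],[0,-1,36,0,0,0],[0,-1,54,0,0,0],[0,-1,66,0,0,0],[0,-1,71,0,0,0]]

```text
time: 2.7
tool_pos: [0.5756, 0.0353, 0.2255]
tool_rot: [[-0.173, 0.985, -0.003], [0.985, 0.173, 0.0], [0.001, -0.003, -1.0]]
ft_force: [-0.1, -0.2, -0.4]
finger_gap: 0.704
grasp_force: 0.0
```

Call:
jog_arm:
  series:
    - [[0,0,0,0,0,0],[0,0,0,0,0,0],[0,0,0,0,0,0],[0,0,0,0,0,0],[0,0,0,0,0,0]]
  fingers: 0
  grip_force: 30

```text
time: 3.2
tool_pos: [0.5776, 0.0349, 0.2285]
tool_rot: [[-0.172, 0.985, 0.003], [0.985, 0.172, 0.0], [-0.0, 0.003, -1.0]]
ft_force: [2.2, -0.0, 1.4]
finger_gap: 0.174
grasp_force: 29.6
```

Call:
jog_arm:
  series:
    - [[0,-11,5,0,0,0],[0,-22,10,0,0,0],[0,-32,17,0,0,0],[0,-41,24,0,0,0],[0,-50,32,0,0,0]]

```text
time: 3.7
tool_pos: [0.53, 0.0263, 0.1979]
tool_rot: [[-0.172, 0.985, 0.008], [0.985, 0.172, 0.0], [-0.001, 0.008, -1.0]]
ft_force: [4.2, 2.0, 3.5]
finger_gap: 0.175
grasp_force: 29.9
```

Call:
jog_arm:
  series:
    - [[0,-8,9,0,0,0],[0,-16,18,0,0,0],[0,-23,28,0,0,0],[0,-29,38,0,0,0],[0,-34,49,0,0,0]]

```text
time: 4.2
tool_pos: [0.4964, 0.0203, 0.148]
tool_rot: [[-0.172, 0.985, 0.007], [0.985, 0.172, -0.0], [-0.001, 0.007, -1.0]]
ft_force: [7.5, 1.8, 3.5]
finger_gap: 0.169
grasp_force: 29.5
```

Call:
jog_arm:
  series:
    - [[0,-4,11,0,0,0],[0,-7,23,0,0,0],[0,-10,35,0,0,0],[0,-11,47,0,0,0],[0,-11,56,0,0,0]]

```text
time: 4.7
tool_pos: [0.4863, 0.0183, 0.0925]
tool_rot: [[-0.172, 0.985, 0.007], [0.985, 0.172, -0.0], [-0.001, 0.007, -1.0]]
ft_force: [-9.8, 1.7, 44.3]
finger_gap: 0.178
grasp_force: 34.1
```

Call:
jog_arm:
  series:
    - [[0,0,-1,0,0,0],[0,0,-3,0,0,0],[0,0,-3,0,0,0]]

```text
time: 5.0
tool_pos: [0.486, 0.0182, 0.0938]
tool_rot: [[-0.172, 0.985, 0.007], [0.985, 0.172, -0.0], [-0.002, 0.007, -1.0]]
ft_force: [13.8, -0.1, -6.6]
finger_gap: 0.174
grasp_force: 30.1
```

Run:
```python
from c import *
s=state();print(s['ft_force'],toc(s['tool_pos']))
im,d,P=red('side',(200,120,400,300));save('side3',im);print(len(P),np.median(P,0),P.min(0),P.max(0))
```

```text
[13.77712397 -0.09894563 -6.5989114 ] [[-52.3519408  112.85905708  93.80713952]]
110 [-54.47680028 112.38836455  95.13206789] [-61.60252837  54.77942999  83.38461959] [-43.60480569 134.74709369 155.37772832]
```

View pics/side3.png

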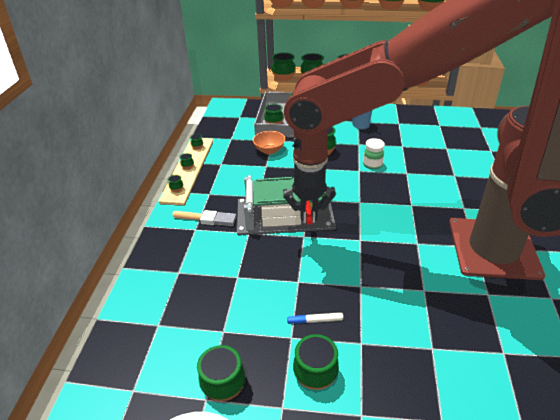

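The view shows the arm holding the handle at (308,210) with the lid about level. I'll release, then press it home with shut fingers.

Call:
jog_arm:
  series:
    - [[0,0,0,0,0,0],[0,0,0,0,0,0],[0,-1,-8,0,0,0],[0,-2,-25,0,0,0],[0,-2,-45,0,0,0]]
  fingers: 50

```text
time: 5.55
tool_pos: [0.4797, 0.0181, 0.1381]
tool_rot: [[-0.172, 0.985, -0.003], [0.985, 0.172, 0.0], [0.001, -0.003, -1.0]]
ft_force: [0.0, -0.6, -0.1]
finger_gap: 0.586
grasp_force: 0.0
```

Call:
jog_arm:
  series:
    - [[0,0,0,0,0,0],[0,0,0,0,0,0],[0,0,0,0,0,0],[0,0,0,0,0,0],[0,0,0,0,0,0]]
  fingers: 0

```text
time: 6.05
tool_pos: [0.4806, 0.0181, 0.1374]
tool_rot: [[-0.172, 0.985, -0.002], [0.985, 0.172, 0.0], [0.0, -0.002, -1.0]]
ft_force: [-0.8, -0.1, 0.0]
finger_gap: -0.002
grasp_force: 0.0
```

Call:
jog_arm:
  series:
    - [[0,0,10,0,0,0],[0,0,16,0,0,0],[0,0,20,0,0,0],[0,0,22,0,0,0],[0,0,24,0,0,0]]

```text
time: 6.55
tool_pos: [0.4812, 0.0181, 0.1141]
tool_rot: [[-0.172, 0.985, -0.0], [0.985, 0.172, 0.0], [0.0, -0.0, -1.0]]
ft_force: [-2.7, -0.5, 4.6]
finger_gap: -0.0
grasp_force: 2.5
```

Call:
jog_arm:
  series:
    - [[0,0,0.5,0,0,0],[0,0,1,0,0,0],[0,0,1,0,0,0]]

```text
time: 6.85
tool_pos: [0.4811, 0.0181, 0.1137]
tool_rot: [[-0.172, 0.985, -0.0], [0.985, 0.172, 0.0], [0.0, -0.0, -1.0]]
ft_force: [-3.5, 0.2, 4.8]
finger_gap: 0.001
grasp_force: 2.4
```

Call:
jog_arm:
  series:
    - [[0,0,1,0,0,0],[0,0,2,0,0,0],[0,0,2,0,0,0]]

```text
time: 7.15
tool_pos: [0.4813, 0.0181, 0.1127]
tool_rot: [[-0.172, 0.985, -0.0], [0.985, 0.172, -0.0], [-0.0, -0.0, -1.0]]
ft_force: [-8.1, -0.2, 13.9]
finger_gap: 0.001
grasp_force: 6.8
```

Call:
jog_arm:
  series:
    - [[0,0,1,0,0,0],[0,0,1,0,0,0],[0,0,1,0,0,0]]

```text
time: 7.45
tool_pos: [0.4814, 0.0181, 0.1125]
tool_rot: [[-0.172, 0.985, -0.0], [0.985, 0.172, -0.0], [-0.0, -0.0, -1.0]]
ft_force: [-10.1, 1.1, 19.9]
finger_gap: 0.001
grasp_force: 10.1
```

Call:
jog_arm:
  series:
    - [[0,0,-20,0,0,0],[20,0,-60,0,0,0],[60,0,-100,0,0,0],[100,0,-120,0,0,0],[140,0,-120,0,0,0]]
  fingers: 45

```text
time: 7.95
tool_pos: [0.4595, 0.1577, 0.2351]
tool_rot: [[-0.171, 0.985, 0.009], [0.985, 0.171, 0.002], [0.0, 0.009, -1.0]]
ft_force: [0.4, -0.3, 0.2]
finger_gap: 0.532
grasp_force: 0.0
```

Run:
```python
from c import *
for n in('top','side'):
    im,d=grab_frame(n);save(n+'4',im);np.savez('/tmp/'+n,im=im,d=d);W=world(n,d);C=toc(W.reshape(-1,3)).reshape(W.shape)
    bx=(230,140,360,260)
    y=mask(im,(18,150,80),(34,255,255),bx)&(d>0)&(C[...,2]>105)&(C[...,2]<200)
    P=C[y];print(n,'yel',len(P),np.median(P,0).round(1),P.min(0).round(1),P.max(0).round(1))
    q=np.zeros(d.shape,bool);q[bx[1]:bx[3],bx[0]:bx[2]]=1
    L=q&(abs(C[...,0]-5)<100)&(abs(C[...,1])<50)&(abs(C[...,2]-90)<8)&mask(im,(50,80,20),(85,255,200),bx)
    P=C[L];A=np.c_[P[:,:2],np.ones(len(P))];print('lid',len(P),np.linalg.lstsq(A,P[:,2],rcond=None)[0],'z@screw',np.linalg.lstsq(A,P[:,2],rcond=None)[0]@[-75,0,1])
    K=q&(abs(C[...,0]+75)<50)&(abs(C[...,1])<50)&(C[...,2]>105)&(C[...,2]<127)&(cv2.cvtColor(im,cv2.COLOR_RGB2HSV)[...,2]<90)
    P=C[K];print('arm',len(P),np.median(P,0).round(1),np.percentile(P[:,2],[10,50,90]).round(1),P[:,:2].min(0).round(0),P[:,:2].max(0).round(0))
a=[cv2.resize(cv2.imread('pics/%s4.png'%n)[b:e,x:c],(400,400),interpolation=cv2.INTER_CUBIC) for n,(x,b,c,e) in {'top':(265,150,365,250),'side':(230,130,350,250)}.items()]
cv2.imwrite('pics/crop4.png',np.hstack(a))
```

```text
top yel 11 [-99.8  31.8 155. ] [-103.3   23.6  132.4] [-92.6  35.1 160.2]
lid 2031 [ 1.55440097e-03 -1.64017781e-03  9.03163906e+01] z@screw 90.19981054174897
arm 1 [-102.9   30.5  126.3] [126.3 126.3 126.3] [-103.   31.] [-103.   31.]
  return _methods._mean(a, axis=axis, dtype=dtype,
  ret = um.true_divide(
Traceback (most recent call last):
ValueError: zero-size array to reduction operation minimum which has no identity
```

Call:
jog_arm:
  series:
    - [[45,0,0,0,0,0],[90,0,0,0,0,0],[135,0,0,0,0,0],[170,0,0,0,0,0]]

```text
time: 8.45
tool_pos: [0.4276, 0.3249, 0.2297]
tool_rot: [[-0.172, 0.985, 0.0], [0.985, 0.172, 0.0], [0.0, 0.0, -1.0]]
ft_force: [0.4, -0.2, -0.1]
finger_gap: 0.531
grasp_force: 0.0
```

```bash
cat > look.py <<'E'
from c import *
def look(n,tag,bx=(230,140,360,260)):
    im,d=grab_frame(n);save(n+tag,im);np.savez('/tmp/'+n,im=im,d=d);W=world(n,d);C=toc(W.reshape(-1,3)).reshape(W.shape)
    y=mask(im,(18,150,80),(34,255,255),bx)&(d>0)&(C[...,2]>105)&(C[...,2]<200)
    P=C[y];print(n,'yel',len(P))
    if len(P):print(np.median(P,0).round(1),P.min(0).round(1),P.max(0).round(1))
    q=np.zeros(d.shape,bool);q[bx[1]:bx[3],bx[0]:bx[2]]=1
    K=q&(abs(C[...,0]+75)<50)&(abs(C[...,1])<50)&(C[...,2]>100)&(C[...,2]<130)&(cv2.cvtColor(im,cv2.COLOR_RGB2HSV)[...,1]<100)
    P=C[K];print('arm',len(P))
    if len(P):print(np.median(P,0).round(1),np.percentile(P[:,2],[10,30,50,70,90]).round(1),P[:,:2].min(0).round(0),P[:,:2].max(0).round(0))
    return im,d,C
E
python3 - <<'E'
from look import *
for n in('top','side'): look(n,'5')
a=[cv2.resize(cv2.imread('pics/%s5.png'%n)[b:e,x:c],(400,400),interpolation=cv2.INTER_CUBIC) for n,(x,b,c,e) in {'top':(265,150,365,250),'side':(230,130,350,250)}.items()]
cv2.imwrite('pics/crop5.png',np.hstack(a))
E
```

```text
top yel 10
[-100.3   31.8  153.4] [-103.1   23.8  143.3] [-92.6  35.3 157.9]
arm 93
[-75.5   2.1 116.1] [113.6 115.  116.1 117.6 119.6] [-104.  -13.] [-61.  31.]
side yel 0
arm 18
[-63.8  -1.1 117. ] [113.  115.8 117.  118.  118.8] [-67. -16.] [-61.   7.]
```

View pics/crop5.png

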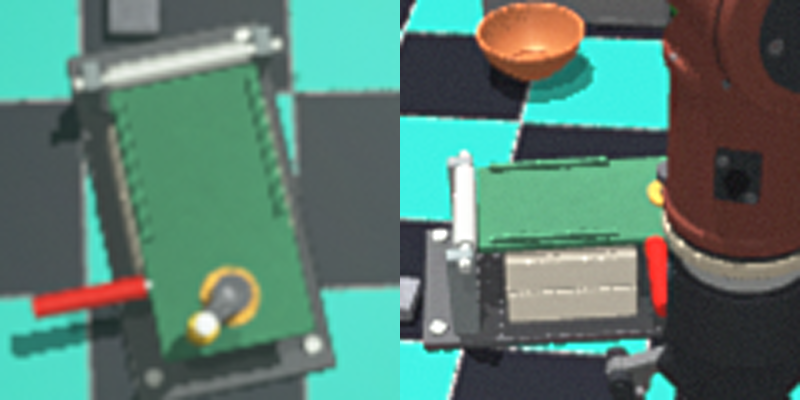

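Run:
```python
from c import *
z=np.load('/tmp/top.npz');im,d=z['im'],z['d'];W=world('top',d);C=toc(W.reshape(-1,3)).reshape(W.shape)
hsv=cv2.cvtColor(im,cv2.COLOR_RGB2HSV)
q=np.zeros(d.shape,bool);q[205:245,300:340]=1
cap=q&(C[...,2]>165)&(C[...,2]<195);P=C[cap];print('cap',len(P),P.mean(0).round(1),np.median(P,0).round(1),P.min(0).round(1),P.max(0).round(1))
K=q&(abs(C[...,2]-116)<6)&(hsv[...,1]<90)&(abs(C[...,0]+80)<25)&(abs(C[...,1]-5)<25);P=C[K];print('arm',len(P),P.mean(0).round(1),P.std(0).round(1),P.min(0).round(1),P.max(0).round(1))
hub=K&(np.hypot(C[...,0]+75,C[...,1])<12);P=C[hub];print('hub',len(P),P.mean(0),P[:,2].std())
g=q&mask(im,(12,90,60),(30,255,255),(300,205,340,245))&(abs(C[...,2]-90)<6);P=C[g];print('ring',len(P),cv2.minEnclosingCircle(P[:,:2].astype(np.float32)),P[:,2].mean())
print(hsv[cap].mean(0),hsv[hub].mean(0))
print(np.array(camera_model('wrist')['hand_eye']))
```

```text
cap 21 [-94.9  26.8 180.7] [-95.   26.9 180.5] [-100.4   21.5  175.8] [-89.4  32.  184.8]
arm 88 [-75.2   2.1 116.5] [7.7 8.1 2.1] [-92.1 -12.9 113. ] [-60.9  19.9 121.9]
hub 55 [-75.0562103    0.49852449 116.30384695] 2.071066801919169
ring 64 ((-74.48100280761719, 5.470879554748535), 27.460729598999023) 91.20680018827828
[ 53.23809524  17.33333333 241.19047619] [ 80.67272727  14.49090909 134.85454545]
[[-3.76873270e-04 -9.53939153e-01 -2.99999918e-01  7.72547075e-02]
 [ 9.99999928e-01 -3.74005690e-04 -6.69819254e-05 -2.44676563e-05]
 [-4.83049949e-05 -2.99999921e-01  9.53939225e-01 -1.23640673e-01]
 [ 0.00000000e+00  0.00000000e+00  0.00000000e+00  1.00000000e+00]]
```

Call:
jog_arm:
  series:
    - [[-40,-4,0,0,0,0],[-80,-8,0,0,0,0],[-120,-12,0,0,0,0],[-160,-16,0,0,0,0],[-200,-20,0,0,0,0]]

```text
time: 9.05
tool_pos: [0.4424, 0.1202, 0.2298]
tool_rot: [[-0.172, 0.985, 0.0], [0.985, 0.172, -0.001], [-0.001, -0.0, -1.0]]
ft_force: [1.1, 0.1, 0.1]
finger_gap: 0.526
grasp_force: 0.0
```

Call:
jog_arm:
  series:
    - [[-40,-4,0,0,0,0],[-80,-8,0,0,0,0],[-120,-12,0,0,0,0],[-160,-16,0,0,0,0],[-180,-19,0,0,0,0]]

```text
time: 9.55
tool_pos: [0.4543, -0.0617, 0.23]
tool_rot: [[-0.169, 0.986, -0.0], [0.986, 0.169, -0.002], [-0.001, -0.0, -1.0]]
ft_force: [-0.4, 0.0, 0.6]
finger_gap: 0.528
grasp_force: 0.0
```

Call:
jog_arm:
  series:
    - [[-10,0,0,0,0,0],[-17,0,0,0,0,0],[-17,0,0,0,0,0],[-17,0,0,0,0,0]]

```text
time: 9.95
tool_pos: [0.4577, -0.0737, 0.2301]
tool_rot: [[-0.173, 0.985, -0.0], [0.985, 0.173, 0.0], [0.0, -0.0, -1.0]]
ft_force: [-0.8, 0.1, -1.0]
finger_gap: 0.527
grasp_force: 0.0
```

Run:
```python
from c import *
s=state();print(toc(s['tool_pos']),s['joint_pos'].round(1))
im,d=grab_frame('wrist');W=world('wrist',d,s);C=toc(W.reshape(-1,3)).reshape(W.shape);save('w6',im)
b=(0,0,560,420)
y=mask(im,(18,150,80),(34,255,255),b)&(d>0)&(abs(C[...,2]-140)<60);P=C[y];print('yel',len(P),np.median(P,0).round(1),np.percentile(P,[2,98],axis=0).round(1))
q=(abs(C[...,2]-181)<5)&(abs(C[...,0]+95)<30)&(abs(C[...,1]-28)<30);P=C[q]
if len(P):print('cap',len(P),np.median(P,0).round(1),np.percentile(P,[2,98],axis=0).round(1))
q=(abs(C[...,2]-116)<4)&(abs(C[...,0]+80)<40)&(abs(C[...,1]-10)<40);P=C[q]
if len(P):print('arm',len(P),np.median(P,0).round(1),np.percentile(P,[2,98],axis=0).round(1))
```

```text
[[-96.07376783  27.2037521  230.1172546 ]] [-18.9  -9.2 112.    0.   77.2 -28.9]
yel 1040 [-88.8  28.3 138.2] [[-102.3   -2.5   92.6]
 [ -53.8   35.3  156.2]]
cap 399 [-94.   26.  180.1] [[-100.3   19.1  177.9]
 [ -87.7   32.2  181.3]]
arm 887 [-73.    0.7 116.1] [[-85.4 -14.2 113.7]
 [-59.4  26.6 117.8]]
```

View pics/w6.png

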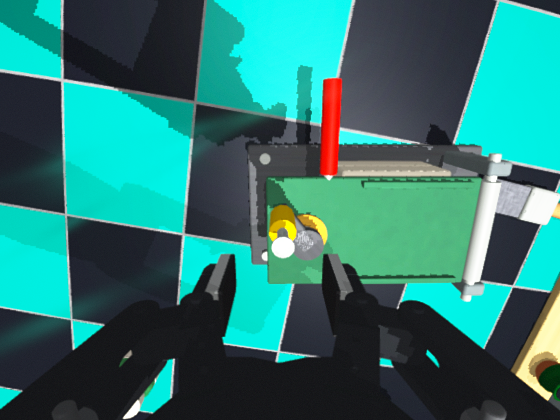

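The wrist view shows the cap at (283,247) and the hub at (308,240), with the sleeve between the fingers. I'll descend and grip.

Call:
jog_arm:
  series:
    - [[-1,2,20,0,0,0],[-1,2,40,0,0,0],[-1,2,60,0,0,0],[-1,2,78,0,0,0],[-1,2,90,0,0,0]]

```text
time: 10.5
tool_pos: [0.4593, -0.0738, 0.1389]
tool_rot: [[-0.174, 0.985, -0.002], [0.985, 0.174, 0.001], [0.001, -0.001, -1.0]]
ft_force: [0.4, -0.5, -0.0]
finger_gap: 0.528
grasp_force: 0.0
```

Call:
jog_arm:
  series:
    - [[0,0,0,0,0,0],[0,0,0,0,0,0],[0,0,0,0,0,0],[0,0,0,0,0,0],[0,0,0,0,0,0]]
  fingers: 0
  grip_force: 30

```text
time: 11.0
tool_pos: [0.4601, -0.0748, 0.1408]
tool_rot: [[-0.172, 0.985, 0.001], [0.985, 0.172, 0.0], [0.0, 0.001, -1.0]]
ft_force: [-0.9, 2.5, 0.4]
finger_gap: 0.226
grasp_force: 29.6
```

Run:
```python
from c import *
s=state();print(toc(s['tool_pos']),s['ft_force'],s['finger_gap']*85.4,s['grasp_force'])
im,d=grab_frame('wrist');W=world('wrist',d,s);C=toc(W.reshape(-1,3)).reshape(W.shape)
m=mask(im,(18,150,80),(34,255,255),(0,0,560,420))&(d>0);P=C[m&(abs(C[...,1])<70)];print('yel',len(P),np.median(P,0))
q=(abs(C[...,2]-116)<4)&(abs(C[...,0]+80)<40)&(abs(C[...,1]-10)<40);P=C[q]
print('arm',len(P),np.median(P,0).round(1),np.percentile(P,[2,98],axis=0).round(1))
im2=cv2.resize(im[150:350,180:420],(480,400));save('w7',im2)
```

```text
[[-93.84298938  25.75480486 140.80865993]] [-0.86240081  2.52034396  0.38285689] 19.260093077351392 29.616561233997345
yel 2770 [-91.79927978  31.51829755 145.87835991]
arm 90 [-90.4  33.2 115.4] [[-102.3  -10.6  112.2]
 [ -61.2   34.9  119.9]]
```

View pics/w7.png

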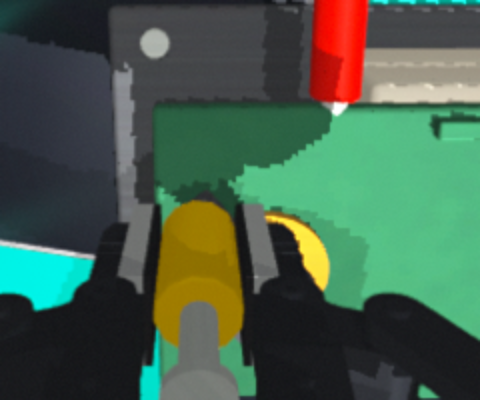

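Run:
```python
import numpy as np
for a0 in range(0,0,1):pass
def rows(a0,step,n=5,r=35):
    a=np.deg2rad(a0+step*np.arange(n+1));return [[round(r*(np.sin(t)-np.sin(a[0]))),round(r*(np.cos(t)-np.cos(a[0])))] for t in a[1:]]
for a in [126,166,206,246,286,326,366,406,446]: print(a%360,rows(a,8), 'exact end',35*(np.sin(np.deg2rad(a+40))-np.sin(np.deg2rad(a))),35*(np.cos(np.deg2rad(a+40))-np.cos(np.deg2rad(a))))
```

```text
126 [[-3, -4], [-7, -7], [-11, -10], [-15, -12], [-20, -13]] exact end -19.84832845713479 -13.387866589423322
166 [[-5, -1], [-10, -1], [-15, -1], [-19, 1], [-24, 3]] exact end -23.810256483606082 2.502558799189034
206 [[-4, 2], [-8, 5], [-11, 9], [-14, 13], [-17, 17]] exact end -16.631100879873323 17.22200911281784
246 [[-2, 5], [-3, 9], [-3, 14], [-3, 19], [-2, 24]] exact end -1.6700683403501233 23.883089961247983
286 [[2, 5], [4, 9], [7, 13], [10, 16], [14, 19]] exact end 14.072407736365028 19.36900758583149
326 [[4, 2], [9, 4], [13, 5], [18, 6], [23, 6]] exact end 23.230247835843983 5.791951298463104
6 [[5, -1], [9, -2], [14, -4], [18, -7], [22, -10]] exact end 21.518396797484925 -10.495223371824654
46 [[3, -4], [6, -8], [8, -12], [9, -17], [10, -22]] exact end 9.737848747241067 -21.871566385020515
86 [[0, -5], [-1, -10], [-2, -14], [-4, -19], [-7, -23]] exact end -6.599146955970678 -23.01396041128095
```

Call:
jog_arm:
  series:
    - [[0,0,-3,0,0,0],[0,0,-7,0,0,0],[0,0,-7,0,0,0]]

```text
time: 11.35
tool_pos: [0.46, -0.075, 0.148]
tool_rot: [[-0.172, 0.985, 0.0], [0.985, 0.172, -0.0], [-0.0, 0.0, -1.0]]
ft_force: [-0.1, 1.9, -1.2]
finger_gap: 0.222
grasp_force: 29.7
```

Call:
jog_arm:
  series:
    - [[-3,-4,0,0,0,0],[-7,-7,0,0,0,0],[-11,-10,0,0,0,0],[-15,-12,0,0,0,0],[-20,-13.5,0,0,0,0]]

```text
time: 11.85
tool_pos: [0.451, -0.0977, 0.1479]
tool_rot: [[-0.172, 0.985, 0.003], [0.985, 0.172, -0.0], [-0.001, 0.003, -1.0]]
ft_force: [6.4, 1.9, -0.3]
finger_gap: 0.22
grasp_force: 29.7
```

Call:
jog_arm:
  series:
    - [[-5,-1,0,0,0,0],[-10,-1,0,0,0,0],[-15,-1,0,0,0,0],[-19,1,0,0,0,0],[-24,2.5,0,0,0,0]]

```text
time: 12.35
tool_pos: [0.458, -0.1196, 0.1478]
tool_rot: [[-0.172, 0.985, 0.003], [0.985, 0.172, 0.002], [0.002, 0.004, -1.0]]
ft_force: [7.9, 10.2, -0.3]
finger_gap: 0.223
grasp_force: 29.9
```

Call:
jog_arm:
  series:
    - [[-3.5,2.5,0,0,0,0],[-7,6,0,0,0,0],[-10,10,0,0,0,0],[-13,14,0,0,0,0],[-16,18,0,0,0,0]]

```text
time: 12.85
tool_pos: [0.4761, -0.1317, 0.1464]
tool_rot: [[-0.172, 0.985, -0.003], [0.985, 0.172, 0.003], [0.004, -0.002, -1.0]]
ft_force: [0.7, 9.2, -0.1]
finger_gap: 0.223
grasp_force: 29.9
```

Call:
jog_arm:
  series:
    - [[-2,5,0,0,0,0],[-3,9,0,0,0,0],[-3,14,0,0,0,0],[-3,19,0,0,0,0],[-1.5,24,0,0,0,0]]

```text
time: 13.35
tool_pos: [0.4997, -0.1302, 0.1464]
tool_rot: [[-0.172, 0.985, -0.004], [0.985, 0.172, 0.001], [0.001, -0.004, -1.0]]
ft_force: [-3.5, 2.1, -1.0]
finger_gap: 0.221
grasp_force: 29.8
```

```bash
cat > chk.py <<'E'
from c import *
import sys
s=state();p=toc(s['tool_pos'])[0];f=s['ft_force'];f=np.array([f[:2]@ex,f[:2]@ey])
c=np.array([-72.1,-1.3]);r=p[:2]-c;a=np.degrees(np.arctan2(r[1],r[0]));u=r/np.hypot(*r)
print('t',s['time'],'p',p.round(1),'r',np.hypot(*r).round(1),'a',a.round(1),'Frad',(f@u).round(1),'Ftan',(f@[-u[1],u[0]]).round(1))
for n in sys.argv[1:]:
    s=state();im,d=grab_frame(n);C=toc(world(n,d,s).reshape(-1,3)).reshape(d.shape+(3,))
    hsv=cv2.cvtColor(im,cv2.COLOR_RGB2HSV)
    q=(np.hypot(C[...,0]-c[0],C[...,1]-c[1])<11)&(C[...,2]>98)&(C[...,2]<132)
    P=C[q];g=(abs(C[...,0]-10)<60)&(abs(C[...,1])<45)&(abs(C[...,2]-90)<6)&mask(im,(50,80,20),(85,255,200),(0,0,560,420))
    print(n,'hub',len(P),np.median(P,0).round(1) if len(P) else '','std',P[:,2].std().round(1) if len(P) else '','lid',g.sum(),np.median(C[g][:,2]).round(1) if g.any() else '')
    save('%s_%d'%(n,round(s['time']*100)),im)
E
python3 chk.py top side wrist
```

```text
t 13.35 p [-64.4 -35.7 146.4] r 35.2 a -77.3 Frad -3.3 Ftan -2.4
top hub 45 [-72.8  -2.1 118.6] std 2.2 lid 800 90.0
side hub 58 [-71.8   3.  118.3] std 8.4 lid 834 91.5
wrist hub 1352 [-72.2  -1.  119.6] std 0.6 lid 3572 90.1
```

Call:
jog_arm:
  series:
    - [[2,5,0,0,0,0],[4,9,0,0,0,0],[7,13,0,0,0,0],[10,16,0,0,0,0],[14,19.5,0,0,0,0]]

```text
time: 14.0
tool_pos: [0.5181, -0.1132, 0.1474]
tool_rot: [[-0.172, 0.985, 0.0], [0.985, 0.172, -0.001], [-0.001, -0.0, -1.0]]
ft_force: [-4.9, -0.5, -0.1]
finger_gap: 0.225
grasp_force: 29.9
```

Call:
jog_arm:
  series:
    - [[4,2,0,0,0,0],[9,4,0,0,0,0],[13,5,0,0,0,0],[18,6,0,0,0,0],[23,6,0,0,0,0]]

```text
time: 14.5
tool_pos: [0.5205, -0.0893, 0.1478]
tool_rot: [[-0.172, 0.985, 0.002], [0.985, 0.172, -0.001], [-0.001, 0.002, -1.0]]
ft_force: [0.5, -2.8, -0.2]
finger_gap: 0.227
grasp_force: 29.9
```

```bash
python3 chk.py top wrist
```

```text
t 14.5 p [-36.8   1.1 147.8] r 35.4 a 3.9 Frad -0.2 Ftan -2.8
top hub 0  std  lid 136 90.4
wrist hub 1096 [-72.4   0.2 121.4] std 5.5 lid 6871 90.0
```

Call:
jog_arm:
  series:
    - [[5,-1,0,0,0,0],[9,-2,0,0,0,0],[14,-4,0,0,0,0],[18,-7,0,0,0,0],[22,-10,0,0,0,0]]

```text
time: 15.1
tool_pos: [0.5062, -0.0687, 0.1475]
tool_rot: [[-0.172, 0.985, 0.001], [0.985, 0.172, 0.001], [0.001, 0.001, -1.0]]
ft_force: [3.4, 0.1, -0.2]
finger_gap: 0.224
grasp_force: 29.9
```

```bash
python3 chk.py wrist
```

```text
t 15.1 p [-47.4  23.8 147.5] r 35.2 a 45.5 Frad 2.0 Ftan -2.7
wrist hub 0  std  lid 4477 90.0
```

```bash
cat >> chk.py <<'E'
    q=(np.hypot(C[...,0]-p[0],C[...,1]-p[1])<9)&(C[...,2]>p[2]+10)&(C[...,2]<200)&(hsv[...,1]<60)
    P=C[q]
    if len(P):print(n,'cap',len(P),np.percentile(P[:,2],[10,50,90,97]).round(1),P.mean(0).round(1))
E
python3 chk.py wrist top side
python3 - <<'E'
import cv2,glob,os
f=sorted(glob.glob('pics/wrist_*.png'),key=os.path.getmtime)[-1];g=sorted(glob.glob('pics/top_*.png'),key=os.path.getmtime)[-1]
import numpy as np
a=cv2.imread(f);b=cv2.resize(cv2.imread(g)[170:270,265:365],(420,420))
cv2.imwrite('pics/v8.png',cv2.resize(np.hstack([a,b]),(800,343)))
E
```

```text
t 15.15 p [-48.2  24.4 147.2] r 35.1 a 47.1 Frad 2.7 Ftan -1.2
wrist hub 0  std  lid 4521 90.0
wrist cap 1623 [168.5 185.8 186.7 187.1] [-48.   25.9 181.5]
top hub 28 [-75.2  -3.7 122. ] std 2.5 lid 6 91.6
side hub 36 [-76.    3.5 106.1] std 8.9 lid 806 91.6
side cap 28 [170.2 181.  188.2 189.4] [-49.3  25.  180. ]
```

View pics/v8.png

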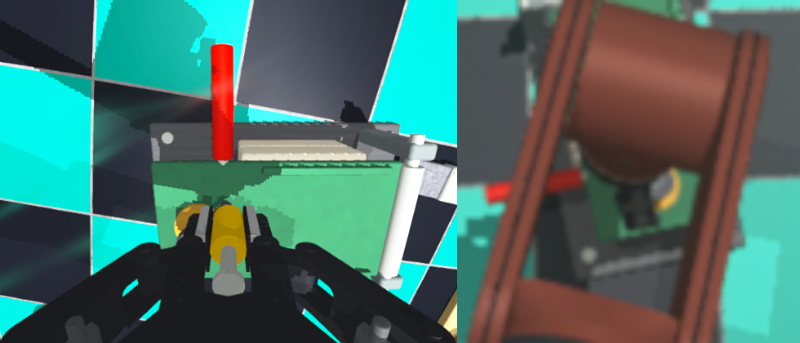

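Call:
jog_arm:
  series:
    - [[3,-4,0,0,0,0],[6,-8,0,0,0,0],[8,-12,0,0,0,0]]

```text
time: 15.6
tool_pos: [0.4926, -0.0633, 0.1471]
tool_rot: [[-0.172, 0.985, -0.0], [0.985, 0.172, 0.001], [0.001, -0.0, -1.0]]
ft_force: [2.7, 2.3, -1.4]
finger_gap: 0.221
grasp_force: 30.1
```

```bash
python3 chk.py wrist
```

```text
t 15.6 p [-59.9  31.4 147.1] r 34.9 a 69.5 Frad 2.7 Ftan -2.2
wrist hub 28 [-72.  -10.4 114.9] std 0.6 lid 5121 90.1
wrist cap 1319 [167.  178.4 179.3 179.6] [-59.5  32.2 176.3]
```

Run:
```python
import numpy as np
for a0 in range(70,-290,-40):
    a=np.deg2rad(a0-8*np.arange(6));v=35*np.c_[np.sin(a)-np.sin(a[0]),np.cos(a)-np.cos(a[0])];print(a0,(np.round(v[1:]*2)/2).tolist())
```

```text
70 [[-2.0, 4.5], [-4.5, 8.5], [-7.5, 12.5], [-11.5, 15.5], [-15.5, 18.5]]
30 [[-4.5, 2.0], [-9.0, 3.5], [-14.0, 4.5], [-18.5, 4.5], [-23.5, 4.0]]
-10 [[-4.5, -1.0], [-9.5, -3.0], [-13.5, -5.5], [-17.5, -8.5], [-20.5, -12.0]]
-50 [[-3.0, -4.0], [-5.0, -8.5], [-7.0, -13.0], [-8.0, -17.5], [-8.0, -22.5]]
-90 [[0.5, -5.0], [1.5, -9.5], [3.0, -14.0], [5.5, -18.5], [8.0, -22.5]]
-130 [[3.5, -3.5], [7.0, -6.5], [11.5, -9.0], [16.0, -11.0], [20.5, -12.0]]
-170 [[5.0, -0.5], [9.5, -0.5], [14.5, 0.5], [19.0, 2.0], [23.5, 4.0]]
-210 [[4.0, 2.5], [7.5, 6.0], [11.0, 9.5], [13.5, 14.0], [15.5, 18.5]]
-250 [[1.5, 4.5], [2.0, 9.5], [2.0, 14.5], [1.5, 19.0], [-0.0, 24.0]]
```

Call:
jog_arm:
  series:
    - [[0,0,0,0,0,0],[0,0,0,0,0,0]]

```text
time: 15.85
tool_pos: [0.4922, -0.0634, 0.1468]
tool_rot: [[-0.172, 0.985, -0.002], [0.985, 0.172, 0.001], [0.001, -0.002, -1.0]]
ft_force: [0.3, 4.3, 0.0]
finger_gap: 0.228
grasp_force: 30.0
```

Call:
jog_arm:
  series:
    - [[-2,4.5,0,0,0,0],[-4.5,8.5,0,0,0,0],[-7.5,12.5,0,0,0,0],[-11.5,15.5,0,0,0,0],[-15.5,18.5,0,0,0,0]]

```text
time: 16.35
tool_pos: [0.5144, -0.0763, 0.1473]
tool_rot: [[-0.172, 0.985, 0.0], [0.985, 0.172, -0.001], [-0.001, 0.0, -1.0]]
ft_force: [-0.9, 2.3, -0.8]
finger_gap: 0.224
grasp_force: 30.0
```

Call:
jog_arm:
  series:
    - [[-4.5,2,0,0,0,0],[-9,3.5,0,0,0,0],[-14,4.5,0,0,0,0],[-18.5,4.5,0,0,0,0],[-23.5,4,0,0,0,0]]

```text
time: 16.85
tool_pos: [0.5217, -0.0986, 0.1472]
tool_rot: [[-0.172, 0.985, -0.0], [0.985, 0.172, 0.0], [0.0, -0.0, -1.0]]
ft_force: [-1.4, 2.7, -0.5]
finger_gap: 0.226
grasp_force: 30.0
```

```bash
python3 chk.py wrist
```

```text
t 16.85 p [-37.3  -8.3 147.2] r 35.5 a -11.4 Frad -1.5 Ftan 2.6
wrist hub 1078 [-72.1  -1.1 113.1] std 0.6 lid 7283 90.0
wrist cap 1246 [167.3 176.9 177.7 178. ] [-37.5  -7.5 175.2]
```

Call:
jog_arm:
  series:
    - [[-4.5,-1,0,0,0,0],[-9.5,-3,0,0,0,0],[-13.5,-5.5,0,0,0,0],[-17.5,-8.5,0,0,0,0],[-20.5,-12,0,0,0,0]]

```text
time: 17.4
tool_pos: [0.5133, -0.1206, 0.1473]
tool_rot: [[-0.172, 0.985, 0.0], [0.985, 0.172, 0.0], [0.0, 0.0, -1.0]]
ft_force: [-2.0, 4.5, -0.4]
finger_gap: 0.224
grasp_force: 30.0
```

Call:
jog_arm:
  series:
    - [[-3,-4,0,0,0,0],[-5,-8.5,0,0,0,0],[-7,-13,0,0,0,0],[-8,-17.5,0,0,0,0],[-8,-22.5,0,0,0,0]]

```text
time: 17.9
tool_pos: [0.4929, -0.1323, 0.1476]
tool_rot: [[-0.172, 0.985, 0.001], [0.985, 0.172, -0.0], [-0.0, 0.001, -1.0]]
ft_force: [0.4, 3.7, -1.2]
finger_gap: 0.225
grasp_force: 30.0
```

Call:
jog_arm:
  series:
    - [[0.5,-5,0,0,0,0],[1.5,-9.5,0,0,0,0],[3,-14,0,0,0,0],[5.5,-18.5,0,0,0,0],[8,-22.5,0,0,0,0]]

```text
time: 18.4
tool_pos: [0.4693, -0.1284, 0.1477]
tool_rot: [[-0.172, 0.985, 0.001], [0.985, 0.172, -0.001], [-0.001, 0.001, -1.0]]
ft_force: [4.6, 2.1, -0.4]
finger_gap: 0.223
grasp_force: 30.0
```

```bash
python3 chk.py wrist
```

```text
t 18.4 p [-94.1 -28.7 147.7] r 35.1 a -128.7 Frad -4.1 Ftan 3.0
wrist hub 1161 [-72.1  -1.1 110.6] std 0.6 lid 731 90.3
wrist cap 1070 [171.6 174.4 175.2 175.5] [-93.5 -28.1 173.5]
```

Call:
jog_arm:
  series:
    - [[3.5,-3.5,0,0,0,0],[7,-6.5,0,0,0,0],[11.5,-9,0,0,0,0],[16,-11,0,0,0,0],[20.5,-12,0,0,0,0]]

```text
time: 18.95
tool_pos: [0.4536, -0.11, 0.1474]
tool_rot: [[-0.172, 0.985, 0.0], [0.985, 0.172, -0.001], [-0.001, -0.0, -1.0]]
ft_force: [2.9, -0.9, -1.0]
finger_gap: 0.227
grasp_force: 30.0
```

Call:
jog_arm:
  series:
    - [[5,-0.5,0,0,0,0],[9.5,-0.5,0,0,0,0],[14.5,0.5,0,0,0,0],[19,2,0,0,0,0],[23.5,4,0,0,0,0]]

```text
time: 19.45
tool_pos: [0.4533, -0.0859, 0.147]
tool_rot: [[-0.172, 0.985, -0.001], [0.985, 0.172, -0.0], [0.0, -0.001, -1.0]]
ft_force: [0.2, -2.0, -0.8]
finger_gap: 0.227
grasp_force: 30.0
```

Call:
jog_arm:
  series:
    - [[4,2.5,0,0,0,0],[7.5,6,0,0,0,0],[11,9.5,0,0,0,0],[13.5,14,0,0,0,0],[15.5,18.5,0,0,0,0]]

```text
time: 19.95
tool_pos: [0.4691, -0.0671, 0.1469]
tool_rot: [[-0.172, 0.985, -0.001], [0.985, 0.172, 0.001], [0.001, -0.001, -1.0]]
ft_force: [-2.2, -0.3, -0.5]
finger_gap: 0.224
grasp_force: 30.0
```

```bash
python3 chk.py wrist
```

```text
t 19.95 p [-83.7  31.7 146.9] r 35.0 a 109.4 Frad 0.8 Ftan 2.1
wrist hub 0  std  lid 15888 90.1
wrist cap 993 [170.  171.7 172.5 172.8] [-84.   31.9 171.2]
```

Call:
jog_arm:
  series:
    - [[1.5,4.5,0,0,0,0],[2,9.5,0,0,0,0],[2,14.5,0,0,0,0],[1.5,19,0,0,0,0],[1.5,19,0,0,0,0]]

```text
time: 20.5
tool_pos: [0.4887, -0.0628, 0.1475]
tool_rot: [[-0.172, 0.985, 0.001], [0.985, 0.172, 0.0], [0.0, 0.001, -1.0]]
ft_force: [0.2, 2.3, -0.4]
finger_gap: 0.221
grasp_force: 30.0
```

Call:
jog_arm:
  series:
    - [[0,0,0,0,0,0],[0,0,0,0,0,0],[0,0,0,0,0,0],[0,0,0,0,0,0],[0,0,0,0,0,0]]

```text
time: 21.0
tool_pos: [0.4882, -0.0629, 0.1476]
tool_rot: [[-0.172, 0.985, 0.001], [0.985, 0.172, 0.0], [-0.0, 0.001, -1.0]]
ft_force: [1.9, 3.1, -0.8]
finger_gap: 0.224
grasp_force: 30.0
```

```bash
python3 chk.py wrist side; python3 chk.py wrist
```

```text
t 21.0 p [-64.2  32.6 147.6] r 34.8 a 76.9 Frad 3.2 Ftan -1.7
wrist hub 1 [-77.4 -10.2 107.6] std 0.0 lid 8548 90.1
wrist cap 948 [169.8 171.  171.7 172.1] [-63.8  33.1 170.7]
side hub 2 [-79.2   6.  103.2] std 5.2 lid 840 91.5
side cap 20 [167.1 172.1 174.  174.5] [-65.   32.  171.4]
t 21.1 p [-64.3  32.6 147.5] r 34.8 a 77.1 Frad 3.8 Ftan -2.2
wrist hub 1 [-77.6 -10.6 106.8] std 0.0 lid 8669 90.1
wrist cap 946 [169.7 171.  171.7 172. ] [-63.9  33.1 170.7]
```

```bash
python3 -c "
from bench import sign_off;print(sign_off())"
```

```text
the job is handed in; nothing more can be done
None
```

I handed the job in at about 21 s; no verdict came back. By my camera readings the lid is fully shut, the screw dropped off its thread once and is one turn back in (hub about 107 mm above the table), and the gripper holds the yellow sleeve at 30 N. The arm kept clear of the pots and other things throughout, though I took no final check of their positions.

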